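# Set both propagator vents to the half-open click

### The arm

A 6-joint arm with a two-finger parallel gripper is mounted at the origin on the work surface. World frame = base frame: x ahead of the robot, y to its left, z up, the work surface at z = 0. Lengths are in m, angles in rad, forces in N, time in s.
With the tool pointing down it reaches from about 0.225 to 0.875 m from the base axis. Payload 3.4 kg.
Tool frame: the origin (TCP) lies midway between the tips of the shut fingers; the grasp point (between the pads) lies 19 mm behind it (manip.pinch_z is the distance from the TCP to the grasp point, in m); z points along the fingers, y is the line along which they close (so a half turn about z gives the same grasp; the last joint's range is limited). The gripper opens to 85 mm and grips with 20 to 120 N. Pads are 22 mm wide; open, the fingers measure 114 mm over their backs; the gripper's body (76 mm by 85 mm) begins 54 mm behind the grasp point. The pads swing forward as they close: fully open they stand 13 mm farther back than shut.
Start: joints at [-1.268, 0.276, 1.505, -0, 1.361, -0.121], TCP at [0.236, -0.524, 0.231] pointing down, gripper open.
Joint ranges: [-2.89, 2.89], [-0.75, 2.08], [0.22, 2.7], [-1.18, 4.32], [0.11, 2.71], [-2.7, 2.7]. Speed limits (rad/s): [2.57, 2.57, 3.14, 3.14, 3.14, 3.14].

### API

Orientations are given as a unit quaternion [w, x, y, z].
In Python, from rig import manip gives the robot as it stands.
- The arm moves only by the tool carry_out, never from a script. Its arguments are lists of equal length, an entry for each row: "delta_pos": the shift along the tool's x, y, z scaled (see below), a list of three; "turn": the turn, a rotation vector about the tool's x, y, z scaled (see below), a list of three; "claw": the closure, from -1 (fully open) to 1 (shut). A call has 1 to 12 rows; each row is the pose to reach, as a shift and turn from the pose commanded when the call began, along the tool's axes at that moment; what a row does not reach only later rows make up. The controller multiplies each number of a shift by 400 mm and each number of a turn by 30 degrees. A row lasts 1/10 s, in which the tool goes at most 50 mm and 8.59 degrees, less where a joint would pass 70% of its speed; a pose out of reach is approached as far as the arm can. A call with a number of a shift or a turn outside -1 to 1 is refused whole. A call with a gripper value outside its range is refused whole. The fingers move at their own pace and stop on an object; "force" is the grip in N (left out, the last holds). Time passes only in rows, so rows that repeat a pose let the fingers close. It gives the time, the measured TCP pose, the force, the opening and the grip force at its end, in the units of the state.
- manip.get_state(): the state, without advancing time (a new reading comes with each control period).
- manip.get_image(name): name is "scene" or "top" or "wrist"; returns a dict with "image" (400x640x3 uint8, red, green, blue), "z_map" (400x640 float32, m along the optical axis (not along the pixel's ray), 0 where there is no reading), "fx", "fy", "cx", "cy" (pixels), "world_to_cam" (4x4, takes a point from world to camera coordinates). Camera axes: x right, y down, z forward; pixel columns grow to the right and rows downward; lengths in m; the calibration is good to about 2 mm. A picture is of the moment at which its call begins.
- manip.sign_off(): hands the job in; it is judged then, once.
Trained networks look in the newest picture that a camera, given by its name, has taken for a name from the list of things; names that differ only in an ending like _2 or _b are one class to them, and where a whole thing is asked for, a point or a joint stands for the part that bears it (a point fixed in the world has none). Each returns a list of dicts, best first, with "score" (0 to 1); they miss things now and then, are a little off and sometimes report something else, mostly with a low value. They report only what shows in the picture. A call takes as long as a camera call.
- manip.spot_in(camera, query): "point" ([x, y, z] in m, in world coordinates, good to about 4 mm: the middle of the surface that is visible of it).
- manip.place_of(camera, query): "point" ([x, y, z] in m, in world coordinates, good to about 4 mm: a listed point, or the origin of a listed thing).
The state is a dict: "clock": time; "qpos": joint angles; "qd": joint speeds; "effort": joint torques, N m; "position": TCP position; "ee_rot": TCP orientation; "contact_force": force on the tool from outside, world axes, zero at the start; "moment": the same for the moment, N m; "width": finger opening in m; "gripper_force": force on a finger pad.
Only numpy, scipy, OpenCV 4.12 (cv2) and the standard library are available. Lean on these libraries where they do the work, as an engineer would, in place of code of your own. Each camera call takes 0.05 s, during which the arm holds its last target. There are 200 camera calls.

### The job

On the seed propagator, the vent nearer the robot is too far shut and the farther one too far open. With a fingertip, push each vent's tab along its guide until the shutter clicks into its half-open stop, and leave both there. Push gently: do not pinch the tabs, do not shift or lift the propagator, and leave the pots and the jar alone.

Things in the scene. Friction and masses are not known exactly. Their poses are not given: they have to be found in the camera images.
- propagator: seed propagator, loose on the counter, about 4.5 kg: black tray 240 x 380 mm (rim 252 x 388 mm, 52 mm high) and a clipped-on clear lid, flat roof 153 mm above the counter. Origin: centre of its underside; x across its short side (away from the robot at yaw 0), y along its long side, z up. Two sliding vents in the roof, both running along y: near at x = -52 mm, far at x = +52 mm
- near_vent (a joint): shutter nearer the robot: its travel in m along the propagator's +y: 0 shut, 0.110 fully open. Slides with about 2 N and stays where left. At 0.055 (half-open) a sprung nose drops into the guide's notch: within 3 mm of it the shutter is drawn in and the drag falls away; then it takes about 9 to 12 N to push it out on either side
- far_vent (a joint): far shutter's travel, same meaning and behaviour as the near one
- near_tab (a point): centre of the near shutter's green tab (white ridge on top): 30 mm along the propagator's x, 8 mm along y (the travel), 18 mm high, 9 mm of it above and below this point. It stands in the middle of the green shutter plate (46 x 106 mm, top 156 mm above the counter), with 49 mm of flat plate before and behind it, and moves with it
- far_tab (a point): the same point of the far shutter's tab
- near_half_mark (a point): fixed point of the propagator where the near tab's centre stands in the half-open click, level with the red marks beside the grey guides (guides 60 mm over their outsides, tops 160 mm above the counter)
- far_half_mark (a point): the same for the far tab
- blue_pot: glazed blue pot, 120 mm across, 110 mm high, loose; origin at the centre of its underside. Not to be disturbed
- jam_jar: glass jam jar with a red lid, 72 mm across, 100 mm high, loose; origin at the centre of its underside. Not to be disturbed
- clay_pot: small terracotta pot, 80 mm across, 70 mm high, loose; origin at the centre of its underside. Not to be disturbed

How it is judged:
By the outcome, as a careful person would: the job done as asked, in the order asked, and still so for the second after the job is handed in, with the robot touching nothing.
It also fails if it takes over 48 s, if anything falls off the work surface, if the arm or the gripper's body presses on something with over 40 N, if the wrist force passes 120 N, or if a joint passes its speed limit or range.

## Working session

There is one attempt and no reset: what is moved stays moved. The work goes in short steps, Python scripts to look and compute and a tool call to move; the robot and the scene stay as the last step left them, time stands still between calls to the robot, and variables do not carry over. Pictures are saved under pics/ and viewed, at most 10 in all, crops included, and the job is handed in when it is done.

Besides the shell and the picture viewer there is one more tool, called after "Call:" in YAML: its name, and indented under it one key for each argument. carry_out: Moves the arm, as the interface text tells. Shifts and turns lie within -1 to 1; 1 stands for 400 mm of shift or 30 degrees of turn. Its arguments: {"type":"object","properties":{"delta_pos":{"type":"array","items":{"type":"array","items":{"type":"number","minimum":-1,"maximum":1}}},"turn":{"type":"array","items":{"type":"array","items":{"type":"number","minimum":-1,"maximum":1}}},"claw":{"type":"array","items":{"type":"number"}},"force":{"type":"number"}},"required":["delta_pos","turn","claw"]}

```bash
ls; mkdir -p pics
python3 - <<'E'
from rig import manip
import cv2,numpy as np
for c in ["top","scene"]:
    d=manip.get_image(c); cv2.imwrite(f"pics/{c}1.png",d["image"][...,::-1])
    for q in ["propagator","near_tab","far_tab","near_half_mark","far_half_mark","blue_pot","jam_jar","clay_pot"]:
        print(c,q,[(np.round(r["point"],3).tolist(),round(r["score"],2)) for r in manip.place_of(c,q)[:3]])
s=manip.get_state();print(s["clock"],s["position"],s["ee_rot"])
E
```

```text
pics
top propagator []
top near_tab [([0.53, 0.002, 0.163], 0.9)]
top far_tab [([0.643, 0.046, 0.161], 0.77)]
top near_half_mark [([0.536, 0.036, 0.162], 0.88)]
top far_half_mark [([0.642, 0.023, 0.165], 0.98)]
top blue_pot [([0.493, -0.259, 0.002], 0.89)]
top jam_jar [([0.684, 0.31, 0.0], 0.74)]
top clay_pot [([0.405, 0.13, 0.002], 0.96)]
scene propagator [([0.586, 0.028, -0.003], 0.67)]
scene near_tab [([0.534, 0.001, 0.168], 0.65)]
scene far_tab [([0.642, 0.047, 0.164], 0.55)]
scene near_half_mark [([0.535, 0.035, 0.164], 0.92)]
scene far_half_mark [([0.64, 0.018, 0.167], 0.82)]
scene blue_pot [([0.493, -0.263, -0.003], 0.6)]
scene jam_jar [([0.681, 0.311, -0.001], 0.84), ([0.492, -0.264, 0.0], 0.57)]
scene clay_pot [([0.409, 0.132, -0.001], 0.78), ([0.64, 0.047, 0.162], 0.49)]
0.9 [ 0.23646062 -0.5241643   0.23134471] [6.45499847e-05 9.77631628e-01 2.10324502e-01 1.10453366e-05]
```

View pics/top1.png

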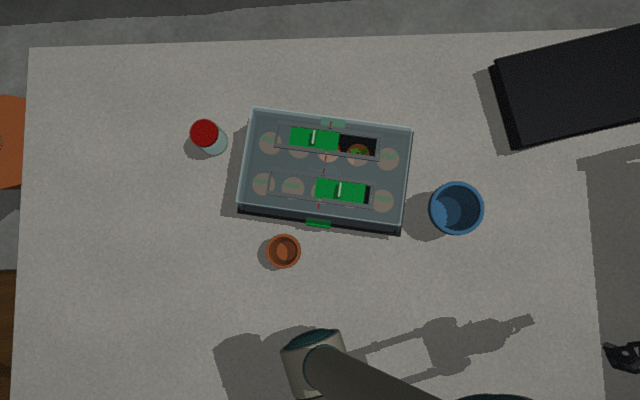

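View pics/scene1.png

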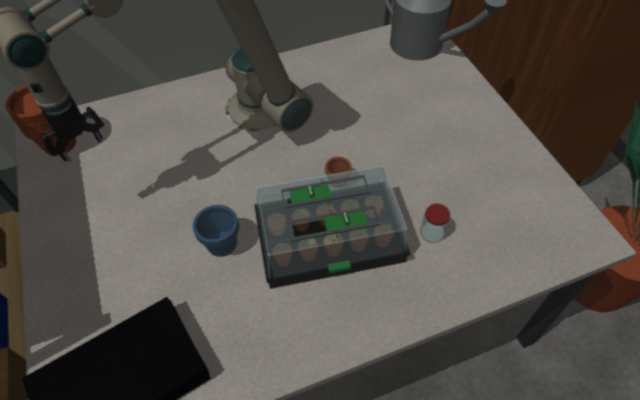

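The top view shows the propagator's corners near (252,108), (413,130), (402,235) and (238,212), so its yaw is about -8°. The near tab at (338,190) is right of its red marks (~(322,190)) and needs to go +y. The far tab at (313,137) is left of its marks (~(330,135)) and needs to go -y. The scene view agrees, and the networks' points match. I'll go above the near tab with the fingers shut.

Call:
carry_out:
  delta_pos:
    - [0,0,-0.1]
    - [0.1,-0.07,-0.2]
    - [0.2,-0.14,-0.2]
    - [0.3,-0.2,-0.2]
    - [0.4,-0.27,-0.2]
    - [0.5,-0.34,-0.2]
    - [0.6,-0.4,-0.2]
    - [0.7,-0.47,-0.2]
    - [0.8,-0.54,-0.2]
    - [0.9,-0.6,-0.2]
    - [1,-0.67,-0.2]
    - [1,-0.67,-0.2]
  turn:
    - [0,0,0]
    - [0,0,0.1]
    - [0,0,0.2]
    - [0,0,0.3]
    - [0,0,0.4]
    - [0,0,0.5]
    - [0,0,0.6]
    - [0,0,0.7]
    - [0,0,0.8]
    - [0,0,0.9]
    - [0,0,1]
    - [0,0,1]
  claw: [1,1,1,1,1,1,1,1,1,1,1,1]

```text
clock: 2.1
position: [0.4932, -0.1101, 0.3113]
ee_rot: [-0.002, 0.999, -0.046, 0.001]
contact_force: [-0.6, 0.0, 0.3]
width: 0.0002
gripper_force: 0.0
```

```bash
cat > h.py <<'E'
from rig import manip
import cv2,numpy as np
from scipy.spatial.transform import Rotation as R
def rot(s): return R.from_quat(np.roll(s["ee_rot"],-1))
def plan(p,yaw):
    """scaled shift, turn to reach world p, tool down with tool x at yaw (deg)"""
    s=manip.get_state(); r=rot(s)
    t=R.from_euler("z",yaw,degrees=True)*R.from_euler("x",180,degrees=True)
    print("shift",np.round(r.inv().apply(np.array(p)-s["position"])/.4,4),"turn",np.round(np.degrees((r.inv()*t).as_rotvec())/30,4))
    return s
def world(d,u,v,z=None):
    M=np.linalg.inv(d["world_to_cam"]); ray=np.array([(u-d["cx"])/d["fx"],(v-d["cy"])/d["fy"],1])
    if z is None: k=d["z_map"][int(v),int(u)]
    else: k=(z-M[2,3])/(M[:3,:3]@ray)[2]
    return M[:3,:3]@(ray*k)+M[:3,3]
E
python3 - <<'E'
from h import *
s=plan([.525,-.06,.31],-8); print(s["clock"],s["position"],s["contact_force"],s["width"])
d=manip.get_image("wrist"); cv2.imwrite("pics/w1.png",d["image"][...,::-1])
for q in ["near_tab","far_tab","near_half_mark","far_half_mark"]:
    print(q,[(np.round(r["point"],4).tolist(),round(r["score"],2)) for r in manip.place_of("wrist",q)[:3]])
E
```

```text
shift [ 0.0674 -0.1321  0.0037] turn [-0.0063 -0.0028  0.0892]
2.1 [ 0.49324195 -0.11013045  0.31125578] [-0.58768026  0.0478663   0.3004833 ] 0.0001996690365280444
near_tab []
far_tab [([0.6453, 0.0506, 0.1657], 0.79)]
near_half_mark [([0.5347, 0.0352, 0.1642], 0.81)]
far_half_mark [([0.6413, 0.0203, 0.166], 0.79)]
```

View pics/w1.png

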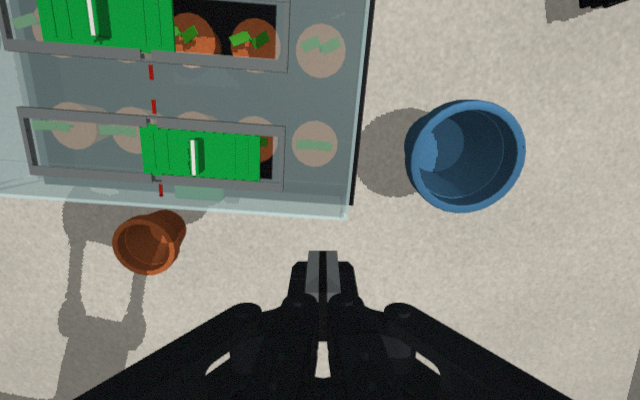

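The wrist view shows the near tab's ridge from (192,139) to (196,175), the red marks at (152,72), (154,106) and (160,190), and the far ridge at about (92,17). The blue pot is well clear. I'll measure these pixels directly.

Run:
```python
from h import *
d=manip.get_image("wrist"); im=d["image"].astype(int)
r,g,b=im[...,0],im[...,1],im[...,2]
red=((r>130)&(g<50)&(b<50)); 
wh=(im.min(2)>170)
for n,m,z in [("red",red,.155),("white",wh,.174)]:
    m=m.copy(); m[200:]=0; m[:,360:]=0
    k,_,st,c=cv2.connectedComponentsWithStats(m.astype(np.uint8))
    for i in range(1,k):
        if st[i,4]>20: print(n,st[i],c[i].round(1),world(d,*c[i],z).round(4),"depth",world(d,*c[i]).round(4))
g_=(g>110)&(r<60)&(b<90); g_[:100]=0; g_[200:]=0
pts=np.argwhere(g_)[:,::-1].astype(np.float32); rc=cv2.minAreaRect(pts); print(rc)
W=np.array([world(d,*p,.156) for p in cv2.boxPoints(rc)]); print(W.round(4), W.mean(0))
```

```text
red [138  63   5  15  45] [140.  70.] [0.6018 0.0247 0.155 ] depth [0.6019 0.0251 0.1541]
red [142  98   4  14  40] [143.5 104.8] [0.5742 0.0293 0.155 ] depth [0.5742 0.0294 0.1549]
red [151 184   3  11  28] [152.  188.9] [0.4997 0.0417 0.155 ] depth [0.4992 0.0429 0.1529]
white [ 75   0   8  33 117] [78.5 16. ] [0.6412 0.0506 0.174 ] depth [0.6411 0.0504 0.1742]
white [356  93   4  25  59] [358.  106.5] [ 0.5553 -0.1524  0.174 ] depth [ 5.456e-01 -1.695e-01 -2.000e-04]
white [355 120   5   8  22] [356.7 123.7] [ 0.5418 -0.1504  0.174 ] depth [ 0.5238 -0.1662  0.0007]
white [181 138   6  35 116] [183.4 154.9] [ 0.5308 -0.0031  0.174 ] depth [ 0.5308 -0.0032  0.1742]
white [349 175  11  25 204] [354.1 189.3] [ 0.486  -0.1443  0.174 ] depth [ 0.4333 -0.1563 -0.    ]
white [  0 194  64   6 219] [ 27.  197.5] [0.5077 0.1427 0.174 ] depth [0.503  0.1624 0.1534]
((190.5838165283203, 150.4246826171875), (123.59123992919922, 50.035648345947266), 3.044778347015381)
[[ 0.5178  0.0593  0.156 ]
 [ 0.5612  0.0443  0.156 ]
 [ 0.5447 -0.0618  0.156 ]
 [ 0.5003 -0.0519  0.156 ]] [ 0.53102166 -0.00254439  0.156     ]
```

Run:
```python
from h import *
plan([.5265,-.032,.2],-9);plan([.5265,-.032,.165],-9)
```

```text
shift [ 0.0687 -0.22    0.2782] turn [0.0011 0.0003 0.1056]
shift [ 0.0687 -0.2201  0.3657] turn [0.0011 0.0003 0.1056]
```

Call:
carry_out:
  delta_pos:
    - [0.03,-0.1,0.05]
    - [0.069,-0.22,0.12]
    - [0.069,-0.22,0.2]
    - [0.069,-0.22,0.278]
    - [0.069,-0.22,0.278]
    - [0.069,-0.22,0.31]
    - [0.069,-0.22,0.34]
    - [0.069,-0.22,0.366]
    - [0.069,-0.22,0.366]
    - [0.069,-0.22,0.366]
    - [0.069,-0.22,0.366]
  turn:
    - [0,0,0.05]
    - [0,0,0.106]
    - [0,0,0.106]
    - [0,0,0.106]
    - [0,0,0.106]
    - [0,0,0.106]
    - [0,0,0.106]
    - [0,0,0.106]
    - [0,0,0.106]
    - [0,0,0.106]
    - [0,0,0.106]
  claw: [1,1,1,1,1,1,1,1,1,1,1]

```text
clock: 3.5
position: [0.5276, -0.0308, 0.1656]
ee_rot: [0.0, 0.997, -0.078, 0.001]
contact_force: [0.2, 0.7, 0.2]
width: 0.0001
gripper_force: 0.0
```

Run:
```python
from h import *
s=manip.get_state();print(s["position"],s["contact_force"],s["clock"])
d=manip.get_image("wrist"); cv2.imwrite("pics/w2.png",d["image"][...,::-1])
```

```text
[ 0.52761074 -0.03078811  0.16561095] [0.17951319 0.7226835  0.15931089] 3.5
```

View pics/w2.png

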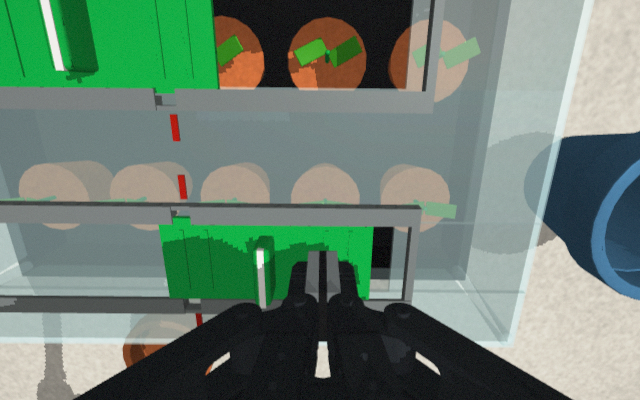

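The fingertips at about (322,270) are on the plate to the right of the near ridge at (261,270), clear of it. Now I'll push along tool -y.

Call:
carry_out:
  delta_pos:
    - [0,-0.01,0]
    - [0,-0.02,0]
    - [0,-0.03,0]
    - [0,-0.04,0]
    - [0,-0.05,0]
    - [0,-0.058,0]
    - [0,-0.065,0]
    - [0,-0.072,0]
    - [0,-0.08,0]
    - [0,-0.08,0]
    - [0,-0.08,0]
  turn:
    - [0,0,0]
    - [0,0,0]
    - [0,0,0]
    - [0,0,0]
    - [0,0,0]
    - [0,0,0]
    - [0,0,0]
    - [0,0,0]
    - [0,0,0]
    - [0,0,0]
    - [0,0,0]
  claw: [1,1,1,1,1,1,1,1,1,1,1]

```text
clock: 4.65
position: [0.5321, 0.0022, 0.1649]
ee_rot: [-0.001, 0.997, -0.078, -0.0]
contact_force: [-0.1, 0.0, -0.3]
width: -0.0001
gripper_force: 0.2
```

```bash
cat >> h.py <<'E'
E_=np.array([.158,.987])
def see(cam="wrist"):
    """along-travel coordinate (mm) of white ridges and red marks"""
    s=manip.get_state(); print(s["clock"],s["position"].round(4),s["contact_force"].round(2),"tcp e",(1e3*E_@s["position"][:2]).round(1))
    d=manip.get_image(cam); im=d["image"].astype(int); r,g,b=im[...,0],im[...,1],im[...,2]
    for n,m,z in [("red",(r>130)&(g<60)&(b<60),.155),("white",im.min(2)>150,.174)]:
        k,_,st,c=cv2.connectedComponentsWithStats(m.astype(np.uint8))
        for i in range(1,k):
            if st[i,4]<20: continue
            w=world(d,*c[i],z); h=world(d,*c[i])[2]
            if abs(h-z)<.006: print(n,st[i],w.round(4),"h",h.round(4),"e",(1e3*E_@w[:2]).round(1))
    return d
E
python3 -c "
from h import *
see()"
```

```text
4.65 [0.5321 0.0022 0.1649] [-0.06  0.03 -0.32] tcp e 86.2
red [244 114   7  26 162] [0.602 0.025 0.155] h 0.1544 e 119.8
red [248 174   7  24 131] [0.5749 0.0295 0.155 ] h 0.1531 e 120.0
white [133   0  19  69 611] [0.6411 0.0504 0.174 ] h 0.174 e 151.1
white [282 249   7  49 272] [0.5387 0.0177 0.174 ] h 0.175 e 102.6
```

Call:
carry_out:
  delta_pos:
    - [0,-0.01,0]
    - [0,-0.02,0]
    - [0,-0.028,0]
    - [0,-0.031,0]
    - [0,-0.033,0]
    - [0,-0.035,0]
    - [0,-0.0375,0]
    - [0,-0.0375,0]
    - [0,-0.0375,0]
  turn:
    - [0,0,0]
    - [0,0,0]
    - [0,0,0]
    - [0,0,0]
    - [0,0,0]
    - [0,0,0]
    - [0,0,0]
    - [0,0,0]
    - [0,0,0]
  claw: [1,1,1,1,1,1,1,1,1]

```text
clock: 5.6
position: [0.5344, 0.0166, 0.1649]
ee_rot: [-0.001, 0.997, -0.078, 0.0]
contact_force: [-0.0, -1.2, 0.1]
width: 0.0002
gripper_force: 0.2
```

```bash
python3 -c "
from h import *
see()"
```

```text
5.6 [0.5344 0.0166 0.1649] [-0.02 -1.19  0.12] tcp e 100.9
red [276 114   7  26 158] [0.6021 0.0251 0.155 ] h 0.153 e 119.9
red [279 174   6  24 123] [0.5748 0.0298 0.155 ] h 0.1544 e 120.2
white [175   0  17  69 610] [0.6411 0.0504 0.174 ] h 0.1746 e 151.1
white [282 249   8  49 274] [0.541  0.0322 0.174 ] h 0.1747 e 117.2
```

Call:
carry_out:
  delta_pos:
    - [0,-0.0025,0]
    - [0,-0.004,0]
    - [0,-0.004,0]
    - [0,-0.004,0]
  turn:
    - [0,0,0]
    - [0,0,0]
    - [0,0,0]
    - [0,0,0]
  claw: [1,1,1,1]

```text
clock: 6.05
position: [0.5348, 0.0178, 0.165]
ee_rot: [-0.0, 0.997, -0.078, 0.0]
contact_force: [0.4, 0.6, -0.1]
width: -0.0
gripper_force: 0.0
```

```bash
python3 -c "
from h import *
see()"
```

```text
6.05 [0.5348 0.0178 0.165 ] [ 0.45  0.55 -0.08] tcp e 102.1
red [279 114   7  26 158] [0.6022 0.0252 0.155 ] h 0.1521 e 120.0
red [281 175   6  23 126] [0.575  0.0297 0.155 ] h 0.1534 e 120.2
white [179   0  16  69 612] [0.6413 0.0504 0.174 ] h 0.1744 e 151.1
white [282 249   7  49 278] [0.5411 0.0334 0.174 ] h 0.1739 e 118.4
```

Call:
carry_out:
  delta_pos:
    - [0,-0.0025,0]
    - [0,-0.004,0]
    - [0,-0.004,0]
    - [0,-0.004,0]
  turn:
    - [0,0,0]
    - [0,0,0]
    - [0,0,0]
    - [0,0,0]
  claw: [1,1,1,1]

```text
clock: 6.5
position: [0.5349, 0.0191, 0.1649]
ee_rot: [-0.0, 0.997, -0.078, 0.0]
contact_force: [-0.6, 0.4, 0.0]
width: -0.0002
gripper_force: 0.0
```

```bash
python3 -c "
from h import *
see()"
```

```text
6.5 [0.5349 0.0191 0.1649] [-0.57  0.4   0.01] tcp e 103.4
red [282 114   7  26 156] [0.6021 0.0252 0.155 ] h 0.1529 e 120.0
red [284 175   6  23 124] [0.5746 0.0299 0.155 ] h 0.1535 e 120.3
white [182   0  16  69 613] [0.6412 0.0504 0.174 ] h 0.1744 e 151.0
white [281 249   7  50 290] [0.5409 0.0352 0.174 ] h 0.1743 e 120.2
```

Call:
carry_out:
  delta_pos:
    - [0,0.015,0]
    - [0,0.025,0]
    - [0,0.025,-0.04]
    - [0,0.025,-0.1]
    - [0,0.025,-0.1]
    - [0,0.025,-0.1]
  turn:
    - [0,0,0]
    - [0,0,0]
    - [0,0,0]
    - [0,0,0]
    - [0,0,0]
    - [0,0,0]
  claw: [1,1,1,1,1,1]

```text
clock: 7.15
position: [0.5334, 0.0088, 0.2051]
ee_rot: [0.0, 0.997, -0.078, 0.0]
contact_force: [-0.6, 0.2, -0.8]
width: -0.0002
gripper_force: 0.0
```

```bash
python3 -c "
from h import *
d=see(); cv2.imwrite('pics/w3.png',d['image'][...,::-1])
plan([.6458,.0795,.205],-9)
plan([.6458,.0795,.165],-9)"
```

```text
7.15 [0.5334 0.0088 0.2051] [-0.62  0.15 -0.83] tcp e 93.0
red [272 110   5  20  99] [0.6021 0.0252 0.155 ] h 0.154 e 120.0
red [274 159   5  19  80] [0.5745 0.0298 0.155 ] h 0.153 e 120.2
red [278 274   4  14  47] [0.4995 0.0423 0.155 ] h 0.1535 e 120.7
white [193   4  13  71 477] [0.6451 0.0498 0.174 ] h 0.174 e 151.0
white [271 216  14  50 258] [0.537  0.0356 0.174 ] h 0.1743 e 120.0
shift [ 0.2517 -0.218  -0.0019] turn [0.0004 0.0015 0.0029]
shift [ 0.2518 -0.218   0.0981] turn [0.0004 0.0015 0.0029]
```

View pics/w3.png

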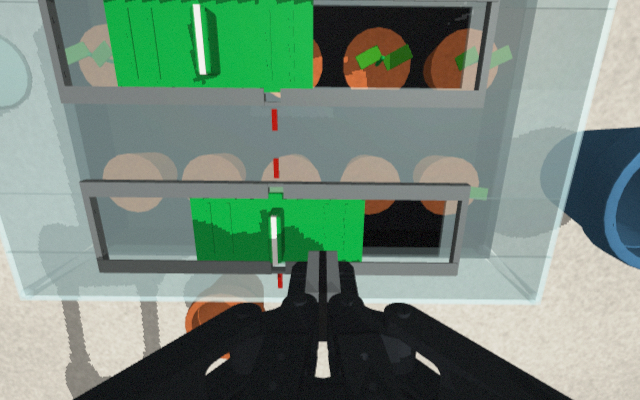

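The near ridge at (274,240) lines up with the red marks at (274,167) and (280,281), so the near vent is half-open. Next is the far tab, from its +y side.

Call:
carry_out:
  delta_pos:
    - [0.08,-0.07,-0.02]
    - [0.16,-0.14,-0.02]
    - [0.252,-0.218,-0.02]
    - [0.252,-0.218,0]
    - [0.252,-0.218,0]
    - [0.252,-0.218,0.04]
    - [0.252,-0.218,0.08]
    - [0.252,-0.218,0.098]
    - [0.252,-0.218,0.098]
    - [0.252,-0.218,0.098]
  turn:
    - [0,0,0]
    - [0,0,0]
    - [0,0,0]
    - [0,0,0]
    - [0,0,0]
    - [0,0,0]
    - [0,0,0]
    - [0,0,0]
    - [0,0,0]
    - [0,0,0]
  claw: [1,1,1,1,1,1,1,1,1,1]

```text
clock: 8.2
position: [0.6461, 0.0792, 0.1662]
ee_rot: [0.0, 0.997, -0.078, 0.0]
contact_force: [0.6, 0.1, -0.1]
width: -0.0
gripper_force: 0.0
```

```bash
python3 -c "
from h import *
d=see(); cv2.imwrite('pics/w4.png',d['image'][...,::-1])"
```

```text
8.2 [0.6461 0.0792 0.1662] [ 0.57  0.12 -0.06] tcp e 180.3
red [445 167   8  23 129] [0.6777 0.0135 0.155 ] h 0.1531 e 120.4
red [429 307   5  10  44] [0.6041 0.0257 0.155 ] h 0.1537 e 120.8
white [381 240  11  60 408] [0.645  0.0497 0.174 ] h 0.1743 e 151.0
```

View pics/w4.png

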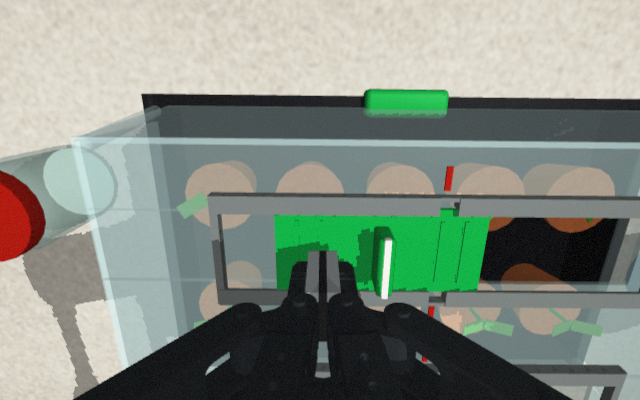

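The fingertips at (322,260) are left of the far ridge (386,265), and the marks are at (449,178). I'll push along tool +y.

Call:
carry_out:
  delta_pos:
    - [0,0.01,0]
    - [0,0.02,0]
    - [0,0.03,0]
    - [0,0.04,0]
    - [0,0.05,0]
    - [0,0.06,0]
    - [0,0.07,0]
    - [0,0.08,0]
    - [0,0.09,0]
    - [0,0.097,0]
    - [0,0.097,0]
    - [0,0.097,0]
  turn:
    - [0,0,0]
    - [0,0,0]
    - [0,0,0]
    - [0,0,0]
    - [0,0,0]
    - [0,0,0]
    - [0,0,0]
    - [0,0,0]
    - [0,0,0]
    - [0,0,0]
    - [0,0,0]
    - [0,0,0]
  claw: [1,1,1,1,1,1,1,1,1,1,1,1]

```text
clock: 9.45
position: [0.6401, 0.0399, 0.1652]
ee_rot: [0.001, 0.997, -0.078, -0.0]
contact_force: [-0.3, 1.2, 0.5]
width: 0.0003
gripper_force: 0.0
```

```bash
python3 -c "
from h import *
see()"
```

```text
9.45 [0.6401 0.0399 0.1652] [-0.31  1.19  0.52] tcp e 140.5
red [363 168   6  23 125] [0.6776 0.0131 0.155 ] h 0.1547 e 120.0
white [360 242  10  59 379] [0.6412 0.0201 0.174 ] h 0.173 e 121.1
```

Call:
carry_out:
  delta_pos:
    - [0,0.0015,0]
    - [0,0.0025,0]
    - [0,0.0025,0]
    - [0,0.0025,0]
  turn:
    - [0,0,0]
    - [0,0,0]
    - [0,0,0]
    - [0,0,0]
  claw: [1,1,1,1]

```text
clock: 9.9
position: [0.6403, 0.0403, 0.1657]
ee_rot: [0.0, 0.997, -0.078, 0.0]
contact_force: [0.0, 0.7, -0.1]
width: -0.0002
gripper_force: 0.0
```

```bash
python3 -c "
from h import *
see()"
```

```text
9.9 [0.6403 0.0403 0.1657] [ 0.03  0.75 -0.15] tcp e 140.9
red [363 168   7  23 124] [0.6776 0.0131 0.155 ] h 0.1525 e 120.0
white [362 241  10  59 383] [0.641  0.0196 0.174 ] h 0.1746 e 120.6
```

Call:
carry_out:
  delta_pos:
    - [0,0.0015,0]
    - [0,0.0025,0]
    - [0,0.0025,0]
    - [0,0.0025,0]
  turn:
    - [0,0,0]
    - [0,0,0]
    - [0,0,0]
    - [0,0,0]
  claw: [1,1,1,1]

```text
clock: 10.35
position: [0.6401, 0.0394, 0.1657]
ee_rot: [0.0, 0.997, -0.078, 0.0]
contact_force: [-0.2, 0.1, 0.9]
width: 0.0
gripper_force: 0.0
```

```bash
python3 -c "
from h import *
see()"
```

```text
10.35 [0.6401 0.0394 0.1657] [-0.22  0.14  0.91] tcp e 140.0
red [362 168   6  23 120] [0.6776 0.0131 0.155 ] h 0.1549 e 119.9
white [360 241  10  59 376] [0.6413 0.0195 0.174 ] h 0.1744 e 120.6
```

Call:
carry_out:
  delta_pos:
    - [0,-0.02,0]
    - [0,-0.03,0]
    - [0,-0.03,-0.06]
    - [0,-0.03,-0.15]
    - [-0.05,-0.03,-0.25]
    - [-0.1,0.02,-0.3]
    - [-0.1,0.05,-0.35]
    - [-0.1,0.05,-0.35]
    - [-0.1,0.05,-0.35]
  turn:
    - [0,0,0]
    - [0,0,0]
    - [0,0,0]
    - [0,0,0]
    - [0,0,0]
    - [0,0,0]
    - [0,0,0]
    - [0,0,0]
    - [0,0,0]
  claw: [1,1,1,1,1,1,1,1,1]

```text
clock: 11.3
position: [0.5976, 0.0264, 0.3055]
ee_rot: [-0.0, 0.997, -0.078, 0.0]
contact_force: [0.8, 0.5, -0.3]
width: 0.0003
gripper_force: 0.0
```

```bash
python3 -c "
from h import *
d=see(); cv2.imwrite('pics/w5.png',d['image'][...,::-1])"
```

```text
11.3 [0.5976 0.0264 0.3055] [ 0.84  0.51 -0.28] tcp e 120.4
red [322  84   3  14  41] [0.6771 0.0132 0.155 ] h 0.1532 e 120.0
red [321 173   3  12  29] [0.6021 0.0256 0.155 ] h 0.1541 e 120.4
red [321 203   3  11  32] [0.5749 0.0301 0.155 ] h 0.1546 e 120.6
white [321 121   4  38 121] [0.6406 0.0196 0.174 ] h 0.1739 e 120.6
white [321 239   3  12  34] [0.5465 0.0345 0.174 ] h 0.1756 e 120.4
```

View pics/w5.png

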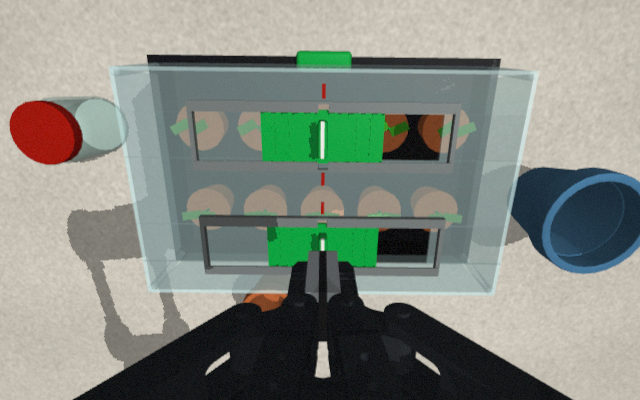

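Both ridges (322,140) and (322,240) line up with the red marks (323,90), (322,179) and (322,208). Pots and jar are where they were, and the robot is clear of everything.

```bash
python3 -c "
from rig import manip
print(manip.sign_off())"
```

```text
the job is handed in; nothing more can be done
None
```

I pushed both vents to their half-open stops, near one first, and handed the job in at about 11 s; in the last picture both tabs stood within about 0.5 mm of their red marks, and the pots and jar looked undisturbed.

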